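# Change over the vibration-test carrier: unload, reload and clamp

## Robot

A 7-joint arm with a two-finger parallel gripper is mounted at the origin on a cart in front of the work surface, level with it; the furniture and walls round the work are solid. World frame = base frame: x ahead of the robot, y to its left, z up, the work surface at z = 0. Lengths are in m, angles in rad, forces in N, time in s.
With the tool pointing down it reaches from about 0.425 to 1.025 m from the base axis. Payload 9.4 kg.
Tool frame: the origin (TCP) lies on the centre line of the jaws, within the pads' length; the fingertips stand 17 mm ahead of it and the grasp point (between the pads) lies 2 mm behind it (robot.nose_length is the distance from the TCP to the fingertips, in m); z points along the fingers, y is the line along which they close (so a half turn about z gives the same grasp; the last joint's range is limited). The gripper opens to 93 mm and grips with 3 to 60 N. Pads are 15 mm wide; open, the fingers measure 128 mm over their backs; the gripper's body (75 mm by 188 mm) begins 65 mm behind the grasp point.
Start: joints at [1.263, 0.599, -0.003, 1.599, 0.002, 0.943, -0.08], TCP at [0.166, -0.706, 0.236] pointing down, gripper open.
Joint ranges: [-2.57, 2.57], [-0.35, 1.97], [-1.29, 1.29], [0.11, 2.56], [-1.05, 4.19], [0.11, 1.86], [-2.63, 2.63]. Speed limits (rad/s): [2.22, 2.22, 3.01, 3.01, 3.14, 3.14, 3.14].

## Interface

Orientations are given as a 3x3 rotation matrix whose columns are the frame's x, y, z axes.
In Python, from rig import state, viewer, ticket, spotter, robot gives the robot as it stands. The module is installed in compiled form; this text tells all that it offers.
- The arm moves only by the shell command python3 -m inch 'ROWS' [FORCE]. ROWS is a JSON object of lists of equal length, an entry for each row: "xyz": the shift along the tool's x, y, z in m, a list of three; "twist": the turn, a rotation vector about the tool's x, y, z in rad, a list of three; "gripper": the closure, from 0 (fully open) to 1 (shut). A call has 1 to 20 rows; each row is the pose to reach, as a shift and turn from the pose commanded when the call began, along the tool's axes at that moment; what a row does not reach only later rows make up. A row lasts 1/8 s, in which the tool goes at most 62.5 mm and 10.7 degrees, less where a joint would pass 70% of its speed; a pose out of reach is approached as far as the arm can. A call with a gripper value outside its range is refused whole. The fingers move at their own pace and stop on an object; FORCE is the grip in N (left out, the last holds). Time passes only in rows, so rows that repeat a pose let the fingers close. It gives the time, the measured TCP pose, the force, the opening and the grip force at its end, in the units of the state.
- state(): the state, without advancing time (a new reading comes with each control period).
- viewer.read_camera(name): name is "side" or "top" or "wrist"; returns a dict with "color" (420x560x3 uint8, blue, green, red), "K" (3x3 intrinsics, pixels), "world_from_camera" (4x4, takes a point from camera to world coordinates); the wrist camera has in their place "hand_eye" (4x4, takes a point from camera to tool coordinates, whose origin is the TCP and whose axes are the flange's). Camera axes: x right, y down, z forward; pixel columns grow to the right and rows downward; lengths in m; the calibration is good to about 2 mm. A picture is of the moment at which its call begins: read the wrist's pose just before it. There is no depth.
- ticket.hand_in(): hands the job in; it is judged then, once.
Trained networks look in a picture, given as the dict that the camera call returned (one of the last four; its "shot" number tells which), for a name from the list of things; names that differ only in an ending like _2 or _b are one class to them, and where a whole thing is asked for, a point or a joint stands for the part that bears it (a point fixed in the world has none). Each returns a list of dicts, best first, with "confidence" (0 to 1); they miss things now and then, are a little off and sometimes report something else, mostly with a low value. They report only what shows in the picture. A call takes as long as a camera call. They do not tell look-alikes from the thing itself.
- spotter.find_in(picture, name): "position" ([x, y, z] in m, in world coordinates, good to about 4 mm: the middle of the surface that is visible of it).
- spotter.landmark_of(picture, name): "position" ([x, y, z] in m, in world coordinates, good to about 4 mm: a listed point, or the origin of a listed thing).
The state is a dict: "time": time; "joints": joint angles; "qd": joint speeds; "joint_torque": joint torques, N m; "position": TCP position; "ee_rot": TCP orientation; "force": force on the tool from outside, world axes, zero at the start; "ft_torque": the same for the moment, N m; "grip_width": finger opening in m; "grasp_force": force on a finger pad.
Only numpy, scipy, OpenCV 4.12 (cv2) and the standard library are available. Lean on these libraries where they do the work, as an engineer would, in place of code of your own. Each camera call takes 0.05 s, during which the arm holds its last target. There are 200 camera calls.

## Task

Change over the vibration-test carrier: slide its clamp fully back, draw the tested module out from under the hold-down rails and lay it flat in the shallow grey tray. Then load every other sensor module on the bench: set each in the loading bay with its cable receptacle towards the clamp and slide it along under the rails, so that they stand end to end in a row against the end stop. Last, slide the clamp up until it sits snug against the last module, let go, and leave the other things on the bench where they are.

Things in the scene. Friction and masses are not known exactly. Their poses are not given: they have to be found in the camera images.
- carrier: vibration-test carrier, fixed: aluminium base 116 (x) x 372 (y) x 10 mm; origin: centre of underside. Its top is the floor of a lane along y, centred on x = 0. From -y to +y: clamp, open loading bay (y -134 to -50 mm), hold-down rails (y -50 to 170), end stop (30 mm tall). It holds 4 modules end to end, axes as the carrier
- mouth (a point): mouth of the hold-down rails, carrier (0, -50, 10) mm, on the lane floor; flared for 10 mm. Side strips 80 mm apart; steel lips 4 mm thick overhang both sides, 7.5 mm clear beneath, 60 mm open slot between them; lip tops 11.5 mm above the floor (lead-in tips 14 mm). Module flanges run under the lips, the body stands up through the slot
- stop_face (a point): middle of the end stop's face that the first module rests against; carrier (0, 170, 27) mm
- bay (a point): middle of the loading bay on the lane floor; carrier (0, -92, 10) mm
- clamp (a joint): clamp slide along the lane, m: 0 = fully back (parked at the -y end, bay free), grows towards the end stop, up to 0.26. Its face is at carrier y = -134 mm + value. Friction about 2 N; stays where it is left; starts at 0.14 to 0.24
- clamp_face (a point): middle of the clamp's pressing face (+y side), 17 mm above the lane floor
- clamp_grip (a point): middle of the clamp's upright aluminium grip tab: 14 mm thick (carrier x), 26 mm long (y), 26 mm tall; point 36.5 mm above the lane floor, tab top 49.5 mm, 20 mm behind the face. The carriage under it is 40 mm long, 52 mm wide, 24.5 mm tall
- module_a: grey die-cast sensor module, 0.18 kg: body 50 (x) x 56 (y) x 40 (z) mm, flanges at its foot (5 mm thick, 13 mm out on both x sides, 76 mm over all, full length). Origin: centre of underside, z up. A round cable receptacle (15 mm across, top at 49 mm) on the lid, 14 mm off-centre, marks its -y end. Grip across the 50 mm body, above the flanges. 2 to 4 new ones, all alike
- module_a_front (a point): middle of the +y end face of module_a (plain end), 28 mm from the centre, 17 mm above its underside
- module_a_back (a point): middle of the -y end face of module_a (receptacle end), 28 mm from the centre, 17 mm above its underside
- module_b: another module like module_a
- module_b_front (a point): middle of the +y end face of module_b (plain end), 28 mm from the centre, 17 mm above its underside
- module_b_back (a point): middle of the -y end face of module_b (receptacle end), 28 mm from the centre, 17 mm above its underside
- module_c: another module like module_a
- module_c_front (a point): middle of the +y end face of module_c (plain end), 28 mm from the centre, 17 mm above its underside
- module_c_back (a point): middle of the -y end face of module_c (receptacle end), 28 mm from the centre, 17 mm above its underside
- module_d: another module like module_a
- module_d_front (a point): middle of the +y end face of module_d (plain end), 28 mm from the centre, 17 mm above its underside
- module_d_back (a point): middle of the -y end face of module_d (receptacle end), 28 mm from the centre, 17 mm above its underside
- tested: the module of the last test, just like module_a; at the start it is still in the carrier, under the rails against the end stop
- tray: shallow grey plastic tray for tested parts, fixed: 140 (x) x 120 (y) mm outside, walls 3 mm thick and 15 mm high, floor 3 mm; origin: centre of underside
- jar: bystander: small white screw jar, 45 mm across, 50 mm high; origin centre of underside
- ferrite_core: bystander: black clip-on ferrite, 21 x 33 x 19 mm; origin centre of underside
- board: bystander: small green circuit board with pin headers, 26 x 62 x 20 mm; origin centre of underside
Things that resemble listed ones, but are neither listed nor needed, are in the scene too. What is shaped like the module_a but green is not meant.

How it is judged:
On the way, in this order (a step that is already met when the one before it is completed fails the run):
1. the clamp is slid fully back (within 12 mm), so that the loading bay is free (value of joint clamp below 0.012 m), for 0.2 s.
2. the tested module lies flat in the tray (x of tested in the frame of tray between -0.04 and 0.04 m and y of tested in the frame of tray between -0.04 and 0.04 m and z of tested in the frame of tray below 0.008 m and angle between tested's own z axis and vertical below 0.1 rad), for 0.3 s.
3. every new module present is under the hold-down rails, resting on the lane floor, past the mouth (x of module_a in the frame of carrier between -0.006 and 0.006 m and z of module_a in the frame of carrier between 0.007 and 0.0135 m and y of each of module_a, module_b, module_c, module_d in the frame of carrier above -0.04 m and x of module_b in the frame of carrier between -0.006 and 0.006 m and z of module_b in the frame of carrier between 0.007 and 0.0135 m and x of module_c in the frame of carrier between -0.006 and 0.006 m and z of module_c in the frame of carrier between 0.007 and 0.0135 m and x of module_d in the frame of carrier between -0.006 and 0.006 m and z of module_d in the frame of carrier between 0.007 and 0.0135 m), for 0.2 s.
At the end, for the whole second after the job is handed in: tested module flat in the tray; each new module on the lane floor under the rails (within 6 mm of its middle), receptacle towards the clamp, front end within 6 mm of the end stop or the next module; clamp face within 6 mm of the last module; all at rest (all of step 2 and x of module_a in the frame of carrier between -0.006 and 0.006 m and z of module_a in the frame of carrier between 0.007 and 0.0135 m and y of each of module_a, module_b, module_c, module_d in the frame of carrier above -0.036 m and (distance between module_a_front and stop_face below 0.006 m or distance between module_a_front and module_b_back below 0.006 m or distance between module_a_front and module_c_back below 0.006 m or distance between module_a_front and module_d_back below 0.006 m) and linear speed of each of module_a, module_b, module_c, module_d, tested below 0.02 m/s and x of module_b in the frame of carrier between -0.006 and 0.006 m and z of module_b in the frame of carrier between 0.007 and 0.0135 m and (distance between module_b_front and stop_face below 0.006 m or distance between module_b_front and module_a_back below 0.006 m or distance between module_b_front and module_c_back below 0.006 m or distance between module_b_front and module_d_back below 0.006 m) and x of module_c in the frame of carrier between -0.006 and 0.006 m and z of module_c in the frame of carrier between 0.007 and 0.0135 m and (distance between module_c_front and stop_face below 0.006 m or distance between module_c_front and module_a_back below 0.006 m or distance between module_c_front and module_b_back below 0.006 m or distance between module_c_front and module_d_back below 0.006 m) and x of module_d in the frame of carrier between -0.006 and 0.006 m and z of module_d in the frame of carrier between 0.007 and 0.0135 m and (distance between module_d_front and stop_face below 0.006 m or distance between module_d_front and module_a_back below 0.006 m or distance between module_d_front and module_b_back below 0.006 m or distance between module_d_front and module_c_back below 0.006 m) and (distance between clamp_face and module_a_back below 0.006 m or distance between clamp_face and module_b_back below 0.006 m or distance between clamp_face and module_c_back below 0.006 m or distance between clamp_face and module_d_back below 0.006 m) and velocity of joint clamp between -0.01 and 0.01 m/s); the robot touches nothing.
It fails at once if a bystander (jar, ferrite, circuit board) is moved by more than 30 mm (distance of any of jar, ferrite_core, board from where it was at the start of the episode above 0.03 m).
Of module_a, module_b, module_c, module_d only 2 to 4 are there at a start; the rules pass over those that are not, and their reading is None.
At some moment in a run one of module_a, module_b, module_c, module_d may be knocked a few centimetres aside while the robot is not near it.
Once in a run the grip may slacken for a moment while it holds something.
It also fails if it takes over 210 s, if anything falls off the work surface, if the arm or the gripper's body presses on something with over 40 N, if the wrist force passes 120 N, or if a joint passes its speed limit or range.

## Working session

There is one attempt and no reset: what is moved stays moved. The work goes in short steps, Python scripts to look and compute and a shell command to move; the robot and the scene stay as the last step left them, time stands still between calls to the robot, and variables do not carry over. Pictures are saved under pics/ and viewed, at most 14 in all, crops included, and the job is handed in when it is done.

```bash
mkdir -p pics; cat > h.py <<'E'
import numpy as np, cv2
from rig import state, viewer, ticket, spotter, robot
def cam(n):
    s=state(); p=viewer.read_camera(n)
    if 'hand_eye' in p:
        T=np.eye(4);T[:3,:3]=s['ee_rot'];T[:3,3]=s['position'];p['W']=T@np.array(p['hand_eye'])
    else: p['W']=np.array(p['world_from_camera'])
    return p
def pix2w(p,u,v,z):
    d=p['W'][:3,:3]@np.linalg.inv(np.array(p['K']))@[u,v,1];o=p['W'][:3,3]
    return o+d*(z-o[2])/d[2]
def w2pix(p,x):
    c=np.linalg.inv(p['W'])@np.append(x,1);q=np.array(p['K'])@c[:3];return q[:2]/q[2]
def delta(target,yaw=None):
    # tool-frame shift to world target
    s=state();R=np.array(s['ee_rot']);return R.T@(np.array(target)-s['position'])
E
python3 - <<'E'
from h import *
np.set_printoptions(precision=3,suppress=True)
s=state();print(s['time'],s['position'],s['ee_rot'],robot.nose_length)
for n in('top','side'):
    p=cam(n);cv2.imwrite(f'pics/{n}0.png',cv2.resize(p['color'],(800,600)) if n=='top' else p['color'])
    print(n,p['W'][:3,3])
    for k in('carrier','mouth','stop_face','bay','clamp_grip','clamp_face','module_a','module_a_front','module_a_back','tray','jar','ferrite_core','board'):
        for r in spotter.landmark_of(p,k):
            print(k,np.round(r['position'],3),round(r['confidence'],2),w2pix(p,np.array(r['position'])).round())
E
```

```text
0.0 [ 0.166 -0.705  0.235] [[ 0.973  0.229 -0.001]
 [ 0.229 -0.973  0.001]
 [-0.    -0.002 -1.   ]] 0.017
top [ 0.322 -0.07   1.133]
carrier [ 0.508 -0.005 -0.002] 0.73 [258. 222.]
mouth [ 0.512 -0.052  0.006] 0.58 [274. 220.]
stop_face [0.511 0.17  0.027] 0.65 [197. 220.]
bay [ 0.503 -0.096  0.01 ] 0.83 [288. 223.]
bay [ 0.51  -0.003 -0.003] 0.22 [257. 222.]
clamp_grip [0.507 0.042 0.048] 0.69 [240. 220.]
clamp_face [0.509 0.055 0.028] 0.65 [237. 220.]
clamp_face [ 0.467 -0.28   0.015] 0.49 [352. 233.]
module_a [ 0.449 -0.298  0.005] 0.92 [358. 240.]
module_a [ 0.65   0.178 -0.002] 0.9 [198. 177.]
module_a [ 0.534 -0.457  0.001] 0.89 [409. 211.]
module_a [0.439 0.329 0.003] 0.87 [144. 247.]
module_a [0.411 0.338 0.014] 0.66 [139. 256.]
module_a_front [0.414 0.335 0.013] 0.74 [140. 255.]
module_a_front [0.662 0.201 0.014] 0.68 [189. 172.]
module_a_back [0.64  0.146 0.015] 0.77 [207. 178.]
module_a_back [0.46  0.31  0.015] 0.58 [149. 239.]
tray [ 0.618  0.342 -0.002] 0.82 [143. 188.]
jar [0.698 0.061 0.002] 0.78 [236. 161.]
jar [0.509 0.041 0.048] 0.29 [241. 219.]
ferrite_core [ 0.681
[... 769 characters left out ...]
ront [0.414 0.342 0.016] 0.62 [338. 334.]
module_a_front [0.662 0.202 0.016] 0.6 [238. 289.]
module_a_back [0.461 0.31  0.013] 0.65 [317. 324.]
module_a_back [0.642 0.143 0.013] 0.63 [247. 274.]
tray [ 0.616  0.338 -0.002] 0.89 [253. 337.]
tray [ 0.508 -0.054  0.016] 0.51 [297. 226.]
tray [0.508 0.06  0.025] 0.29 [297. 250.]
jar [0.696 0.062 0.001] 0.71 [231. 256.]
jar [ 0.449 -0.298 -0.001] 0.43 [314. 183.]
jar [ 0.471 -0.278  0.013] 0.38 [308. 183.]
ferrite_core [0.696 0.059 0.001] 0.63 [231. 255.]
ferrite_core [ 0.684 -0.013 -0.004] 0.48 [237. 240.]
ferrite_core [ 0.508 -0.092  0.01 ] 0.43 [297. 219.]
board [ 0.697 -0.109  0.   ] 0.64 [236. 218.]
board [0.512 0.136 0.008] 0.58 [296. 274.]
```

```bash
python3 - <<'E'
from h import *
t=cv2.imread('pics/top0.png')
c=cv2.resize(t,(560,420))[130:290,100:460];cv2.imwrite('pics/topc.png',cv2.resize(c,(800,356),interpolation=cv2.INTER_CUBIC))
E
```

```text
(no output)
```

View pics/topc.png

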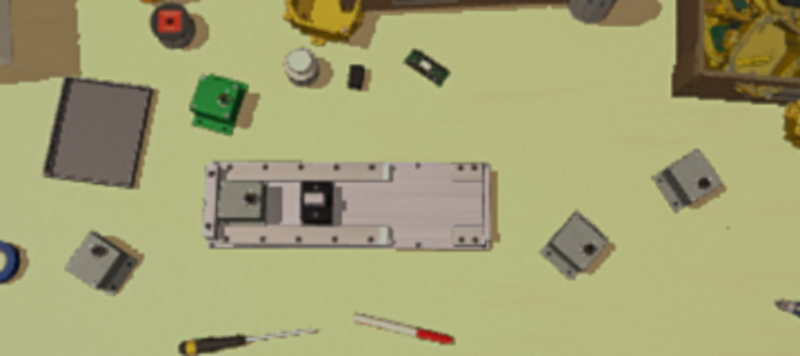

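View pics/side0.png

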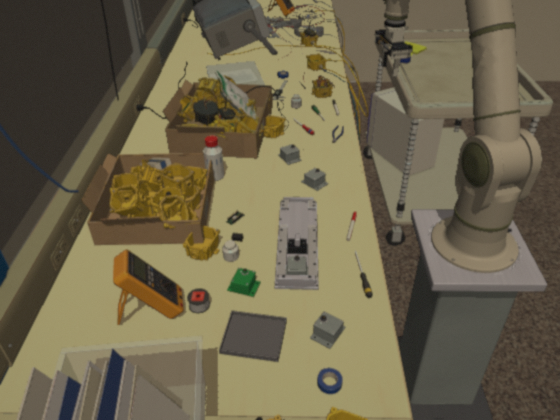

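The top crop shows three grey modules at (100,262), (577,243) and (690,180). The green one at (220,103) is the look-alike. The tested module is at (242,202) in the carrier, the clamp at (317,203), and the tray at (98,132). In the side view the same three grey modules are at (290,153), (315,178) and (327,328). I start with the clamp.

```bash
python3 -m inch '{"xyz":[[0.503,-0.644,0.035],[0.503,-0.644,0.035],[0.503,-0.644,0.035],[0.503,-0.644,0.035],[0.503,-0.644,0.035],[0.503,-0.644,0.035],[0.503,-0.644,0.035],[0.503,-0.644,0.035],[0.503,-0.644,0.035],[0.503,-0.644,0.035],[0.503,-0.644,0.035],[0.503,-0.644,0.035],[0.503,-0.644,0.035],[0.503,-0.644,0.035],[0.503,-0.644,0.035],[0.503,-0.644,0.035],[0.503,-0.644,0.035],[0.503,-0.644,0.035],[0.503,-0.644,0.035]],"twist":[[0,0,-1.34],[0,0,-1.34],[0,0,-1.34],[0,0,-1.34],[0,0,-1.34],[0,0,-1.34],[0,0,-1.34],[0,0,-1.34],[0,0,-1.34],[0,0,-1.34],[0,0,-1.34],[0,0,-1.34],[0,0,-1.34],[0,0,-1.34],[0,0,-1.34],[0,0,-1.34],[0,0,-1.34],[0,0,-1.34],[0,0,-1.34]],"gripper":[0,0,0,0,0,0,0,0,0,0,0,0,0,0,0,0,0,0,0]}'
cat >> h.py <<'E'
np.set_printoptions(precision=3,suppress=True)
def look(names,save=None,n='wrist'):
    p=cam(n)
    if save: cv2.imwrite('pics/'+save,p['color'])
    for k in names:
        for r in spotter.landmark_of(p,k):
            if r['confidence']>.4: print(k,np.round(r['position'],3),round(r['confidence'],2),w2pix(p,np.array(r['position'])).round())
    return p
def st():
    s=state();R=np.array(s['ee_rot']);print('t',s['time'],'pos',s['position'],'yaw(x)',np.arctan2(R[1,0],R[0,0]).round(3),'tilt',R[:2,2].round(3),'j',np.round(s['joints'],2),'F',np.round(s['force'],1),'w',s['grip_width'],s['grasp_force'])
E
python3 - <<'E'
from h import *
st()
look(['clamp_grip','clamp_face','tested','module_a_front','module_a_back','stop_face','mouth','carrier'],'w1.png')
st()
E
```

```text
time: 3.78
position: [0.5081, 0.0357, 0.2007]
ee_rot: [[0.001, 1.0, 0.0], [1.0, -0.001, -0.0], [-0.0, 0.0, -1.0]]
force: [0.2, -0.5, -1.1]
grip_width: 0.0931
grasp_force: 0.0
t 3.775 pos [0.508 0.036 0.201] yaw(x) 1.57 tilt [ 0. -0.] j [ 0.15  0.42 -0.44  2.1   0.29  0.67 -0.49] F [ 0.2 -0.5 -1.1] w 0.09310702039663832 0.0
clamp_grip [0.511 0.041 0.048] 0.79 [285. 193.]
tested [0.511 0.137 0.009] 0.82 [284.  87.]
module_a_front [0.656 0.199 0.021] 0.97 [451.  11.]
module_a_back [0.639 0.148 0.017] 0.64 [422.  73.]
stop_face [0.511 0.169 0.026] 0.68 [284.  48.]
mouth [ 0.508 -0.051  0.012] 0.94 [282. 265.]
carrier [ 0.511  0.004 -0.001] 0.57 [284. 214.]
t 4.225 pos [0.508 0.036 0.201] yaw(x) 1.571 tilt [-0. -0.] j [ 0.14  0.42 -0.44  2.1   0.29  0.67 -0.49] F [-0.1 -0.   0.3] w 0.09283914099268827 0.0
```

View pics/w1.png

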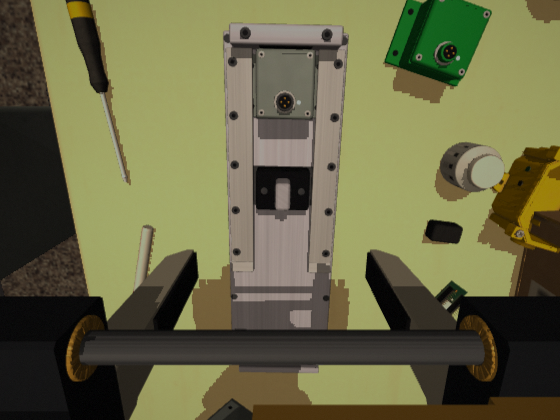

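```bash
python3 - <<'E'
from h import *
p=cam('wrist')
print(p['hand_eye'])
for u,v,z in((224,36,.04),(347,36,.04),(227,130,.0215),(343,130,.0215),(231,260,.0215),(334,260,.0215),(275.5,195,.0595),(290.5,195,.0595),(283,178,.0595),(283,210,.0595),(255,118,.05),(315,118,.05),(314,50,.05),(255,50,.05)): print(u,v,pix2w(p,u,v,z))
g=p['color']; print(g[260,222:345:1].sum(1)//3); print(g[130,216:356].sum(1)//3)
print(g[195,245:320].sum(1)//3)
E
```

```text
[[-0.    -0.954 -0.298  0.084]
 [ 1.    -0.     0.    -0.   ]
 [-0.    -0.298  0.954 -0.15 ]
 [ 0.     0.     0.     1.   ]]
224 36 [0.46  0.176 0.04 ]
347 36 [0.563 0.176 0.04 ]
227 130 [0.456 0.098 0.022]
343 130 [0.567 0.098 0.022]
231 260 [ 0.453 -0.04   0.022]
334 260 [ 0.565 -0.04   0.021]
275.5 195 [0.503 0.043 0.059]
290.5 195 [0.516 0.043 0.059]
283 178 [0.51  0.059 0.059]
283 210 [0.51  0.029 0.06 ]
255 118 [0.485 0.11  0.05 ]
315 118 [0.537 0.11  0.05 ]
314 50 [0.535 0.164 0.05 ]
255 50 [0.486 0.164 0.05 ]
[145 147 145 145 146 145 142 119 123 112 129 132 131 132 136 134 130 132
 131 128 128 128 130 130 130 125 127 130 130 132 126  69  88 136 136 139
 141 143 140 141 142 141 140 139 135 134 135 141 141 142 143 143 142 143
 141 144 142 139 139 142 144 147 143 141 143 142 141 142 144 139 139 140
 141 141 142 144 140 144 143 140 141 146 144 144 141  77  69 125 130 132
 132 133 135 130 131 130 131 126 128 128 129 129 130 125 127 129 132 128
 117 117 107 143 141 142 143 143 144 143 143 145 145 145 145]
[144 143 143 144 145 144 144 144 143 142 130 147 129 142 142 140 138 136
 138 144 138 141 139 139 139 139 140 141 141 139 137 143 143 142 144 143
  96  82 150 148 146 141  82  84  86  85  85  86  84  83  81  81  83  82
  83  83  82  81  81  80  79  83  84  85  83  82  81  81  81  79  82  83
  83  82  80  78  80  82  82  80  83  81  79  80  80  81  80  80  79  81
  84  82  94 153 152 152 142  80  81  93 147 146 145 142 140 141 144 143
 142 142 141 140 140 142 140 140 140 135 140 142 141 141 138 122 101 108
 143 142 142 142 144 144 145 145 144 144 144 145 144 144]
[134 131 131 134 135 133 132 113  28  45  41   9  11  12  12  11   9  13
  16  13  14  10  10  10  13  11  11  10   9  19  64 119 127 138 138 137
 136 136 136 136 135 134 130 111  91  34  12  10  14  10  13  10  11  12
  23  29  31  26  16  12  12  11  11  12  33  42  45 120 141 137 137 134
 133 136 137]
```

```bash
python3 -m inch '{"xyz":[[0.008,0.0005,0.06],[0.008,0.0005,0.10],[0.008,0.0005,0.13],[0.008,0.0005,0.146],[0.008,0.0005,0.146],[0.008,0.0005,0.146],[0.008,0.0005,0.146],[0.008,0.0005,0.146],[0.008,0.0005,0.146],[0.008,0.0005,0.146],[0.008,0.0005,0.146],[0.008,0.0005,0.146]],"twist":[[0,0,0],[0,0,0],[0,0,0],[0,0,0],[0,0,0],[0,0,0],[0,0,0],[0,0,0],[0,0,0],[0,0,0],[0,0,0],[0,0,0]],"gripper":[0,0,0,0,0.9,0.9,0.9,0.9,0.9,0.9,0.9,0.9]}' 25
python3 - <<'E'
from h import *
st()
t=cam('top');g=cv2.cvtColor(t['color'],cv2.COLOR_BGR2GRAY)
s=cam('side');gs=cv2.cvtColor(s['color'],cv2.COLOR_BGR2GRAY)
for p,g,n in((t,g,'top'),(s,gs,'side')):
  for x in(.452,.568):
    P=[]
    for y in np.arange(-.17,.18,.02):
      xs=np.arange(x-.018,x+.018,.0005)
      v=np.array([w2pix(p,[a,y,.01]) for a in xs],np.float32)
      pr=cv2.remap(p['color'],v[None,:,0],v[None,:,1],1)[0].astype(float)
      d=np.abs(cv2.GaussianBlur(np.gradient(pr[:,0]-pr[:,2])[None],(5,1),1)[0]);P.append((y,xs[d.argmax()]))
    P=np.array(P);f=np.polyfit(P[:,0],P[:,1],1);r=P[:,1]-np.polyval(f,P[:,0]);k=abs(r)<.004
    print(n,x,np.polyfit(P[k,0],P[k,1],1),k.sum(),r[k].std())
E
```

```text
time: 5.78
position: [0.5087, 0.0442, 0.0546]
ee_rot: [[-0.0, 1.0, -0.0], [1.0, 0.0, -0.0], [-0.0, -0.0, -1.0]]
force: [0.2, -0.9, 0.3]
grip_width: 0.0178
grasp_force: 0.0
t 5.775 pos [0.509 0.044 0.055] yaw(x) 1.571 tilt [-0. -0.] j [-0.02  0.65 -0.25  2.21  0.49  0.33 -0.69] F [ 0.2 -0.9  0.3] w 0.017785359056545977 0.0
top 0.452 [0.025 0.45 ] 3 0.0022528336044458927
top 0.568 [0.046 0.559] 3 0.002442518770581671
side 0.452 [0.014 0.45 ] 17 0.0018208399733676038
side 0.568 [0.023 0.565] 11 0.002573225143891077
```

```bash
python3 -m inch '{"xyz":[[0,0,0],[0,0,0],[0,0,0],[-0.02,0,0],[-0.04,-0.001,0],[-0.06,-0.001,0],[-0.08,-0.001,0],[-0.10,-0.002,0],[-0.12,-0.002,0],[-0.14,-0.003,0],[-0.16,-0.003,0],[-0.175,-0.003,0],[-0.187,-0.004,0],[-0.192,-0.004,0],[-0.192,-0.004,0]],"twist":[[0,0,0],[0,0,0],[0,0,0],[0,0,0.01],[0,0,0.02],[0,0,0.02],[0,0,0.02],[0,0,0.02],[0,0,0.02],[0,0,0.02],[0,0,0.02],[0,0,0.02],[0,0,0.02],[0,0,0.02],[0,0,0.02]],"gripper":[1,1,1,1,1,1,1,1,1,1,1,1,1,1,1]}' 25
```

```text
time: 7.75
position: [0.505, -0.1484, 0.0546]
ee_rot: [[0.02, 1.0, 0.001], [1.0, -0.02, -0.001], [-0.0, 0.001, -1.0]]
force: [4.4, -2.4, -3.9]
grip_width: 0.0143
grasp_force: 25.0
```

```bash
python3 -m inch '{"xyz":[[-0.003,0,0],[-0.005,0,0],[-0.007,0,0],[-0.007,0,0]],"twist":[[0,0,0],[0,0,0],[0,0,0],[0,0,0]],"gripper":[1,1,1,1]}'
```

```text
time: 8.25
position: [0.505, -0.1517, 0.0546]
ee_rot: [[0.017, 1.0, 0.001], [1.0, -0.017, 0.003], [0.003, 0.001, -1.0]]
force: [2.7, 10.7, -2.0]
grip_width: 0.0138
grasp_force: 25.0
```

```bash
python3 -m inch '{"xyz":[[0,0,0],[0,0,0],[0,0,0],[0,0,0],[0,0,-0.04],[0,0,-0.07],[0.05,0,-0.07],[0.11,0,-0.07],[0.17,0,-0.07],[0.23,0,-0.07],[0.29,0,-0.07],[0.296,0,-0.07],[0.296,0,-0.04],[0.296,0,-0.01],[0.296,0,0.006],[0.296,0,0.010],[0.296,0,0.010]],"twist":[[0,0,0],[0,0,0],[0,0,0],[0,0,0],[0,0,0],[0,0,0],[0,0,0],[0,0,0],[0,0,0],[0,0,0],[0,0,0],[0,0,0],[0,0,0],[0,0,0],[0,0,0],[0,0,0],[0,0,0]],"gripper":[0,0,0,0,0,0,0,0,0,0,0,0,0,0,0,0,0]}'
python3 - <<'E'
from h import *
st()
E
```

```text
time: 10.38
position: [0.5106, 0.1409, 0.0449]
ee_rot: [[0.02, 1.0, 0.0], [1.0, -0.02, -0.0], [-0.0, 0.0, -1.0]]
force: [0.1, -0.2, 0.8]
grip_width: 0.0929
grasp_force: 0.0
t 10.375 pos [0.511 0.141 0.045] yaw(x) 1.55 tilt [ 0. -0.] j [-0.19  0.68 -0.27  2.17  0.51  0.35 -0.91] F [ 0.1 -0.2  0.8] w 0.09288525399418847 0.0
```

```bash
python3 -m inch '{"xyz":[[0,0,0],[0,0,0],[0,0,0],[0,0,0],[0,0,0],[0,0,0]],"twist":[[0,0,0],[0,0,0],[0,0,0],[0,0,0],[0,0,0],[0,0,0]],"gripper":[1,1,1,1,1,1]}' 35
```

```text
time: 11.12
position: [0.5105, 0.1412, 0.0447]
ee_rot: [[0.02, 1.0, 0.0], [1.0, -0.02, -0.0], [-0.0, 0.0, -1.0]]
force: [0.5, -0.1, 1.8]
grip_width: 0.0497
grasp_force: 35.0
```

```bash
python3 -m inch '{"xyz":[[-0.01,0,0],[-0.03,0,0],[-0.055,0,0],[-0.08,0,0],[-0.105,0,0],[-0.13,0,0],[-0.155,0,0],[-0.18,0,0],[-0.205,0,0],[-0.225,0,0],[-0.235,0,0],[-0.235,0,0],[-0.235,0,-0.01],[-0.235,0,-0.03],[-0.235,0,-0.06],[-0.235,0,-0.1],[-0.235,0,-0.1]],"twist":[[0,0,0],[0,0,0],[0,0,0],[0,0,0],[0,0,0],[0,0,0],[0,0,0],[0,0,0],[0,0,0],[0,0,0],[0,0,0],[0,0,0],[0,0,0],[0,0,0],[0,0,0],[0,0,0],[0,0,0]],"gripper":[1,1,1,1,1,1,1,1,1,1,1,1,1,1,1,1,1]}'
```

```text
time: 13.25
position: [0.5068, -0.0931, 0.1472]
ee_rot: [[0.019, 1.0, 0.004], [1.0, -0.019, -0.0], [-0.0, 0.004, -1.0]]
force: [-0.1, 0.1, -1.0]
grip_width: 0.0495
grasp_force: 35.0
```

```bash
python3 - <<'E'
from h import *
st()
p=look(['tray','clamp_grip'],'top2.png','top')
# tray corners in top: 
look(['tested','tray'],None,'side')
c=p['color'][150:270,100:320];cv2.imwrite('pics/top2c.png',cv2.resize(c,(770,420),interpolation=cv2.INTER_CUBIC))
for u,v in((67,78),(152,86),(135,187),(45,176)):
    print(pix2w(p,100+u*360/800,130+v*160/356,.015))
E
```

```text
t 13.25 pos [ 0.507 -0.093  0.147] yaw(x) 1.552 tilt [ 0.004 -0.   ] j [ 0.43  0.52 -0.5   2.14  0.45  0.58 -0.42] F [-0.1  0.1 -1. ] w 0.04946218587358432 34.99893307685852
tray [ 0.614  0.341 -0.003] 0.72 [144. 189.]
tray [0.411 0.337 0.012] 0.62 [139. 256.]
tested [ 0.507 -0.1    0.11 ] 0.75 [297. 191.]
tray [ 0.619  0.339 -0.003] 0.73 [252. 337.]
[0.686 0.381 0.015]
[0.673 0.264 0.015]
[0.533 0.28  0.015]
[0.55  0.401 0.015]
```

View pics/top2c.png

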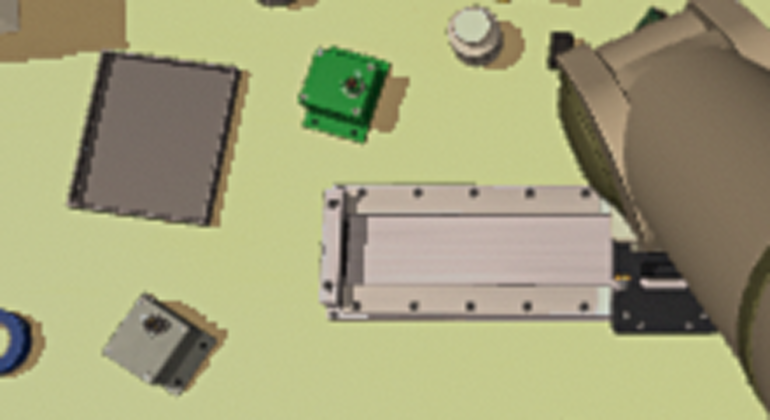

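```bash
python3 -m inch '{"xyz":[[0.02,0.005,0],[0.06,0.014,0],[0.11,0.025,0],[0.16,0.037,0],[0.21,0.048,0],[0.26,0.06,0],[0.31,0.071,0],[0.36,0.082,0],[0.40,0.092,0],[0.425,0.097,0],[0.432,0.099,0],[0.432,0.099,0],[0.432,0.099,0.03],[0.432,0.099,0.06],[0.432,0.099,0.08],[0.432,0.099,0.08]],"twist":[[0,0,0],[0,0,0],[0,0,0],[0,0,0.09],[0,0,0.09],[0,0,0.09],[0,0,0.09],[0,0,0.09],[0,0,0.09],[0,0,0.09],[0,0,0.09],[0,0,0.09],[0,0,0.09],[0,0,0.09],[0,0,0.09],[0,0,0.09]],"gripper":[1,1,1,1,1,1,1,1,1,1,1,1,1,1,1,1]}'
python3 - <<'E'
from h import *
look(['tray'],None,'top')
look(['tested','tray'],'w3.png','wrist')
look(['tested','tray'],'s3.png','side')
E
```

```text
time: 15.55
position: [0.6127, 0.3346, 0.0631]
ee_rot: [[0.111, 0.994, -0.002], [0.994, -0.111, -0.002], [-0.002, -0.002, -1.0]]
force: [-0.2, 0.9, -0.9]
grip_width: 0.0496
grasp_force: 35.0
tray [ 0.533 -0.454  0.001] 0.72 [408. 211.]
tested [0.609 0.334 0.03 ] 0.68 [275. 254.]
tested [0.614 0.329 0.031] 0.7 [253. 325.]
tray [ 0.616  0.337 -0.   ] 0.77 [253. 336.]
tray [ 0.508 -0.092  0.009] 0.45 [297. 219.]
```

View pics/w3.png

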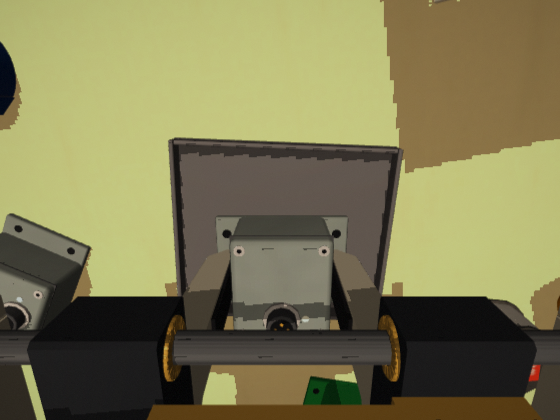

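The module hangs over the tray, with its flanges at (217–347, 230) between the tray walls at (175–400). Lower it and release.

```bash
python3 -m inch '{"xyz":[[0,0,0.01],[0,0,0.018],[0,0,0.023],[0,0,0.024],[0,0,0.024],[0,0,0.024],[0,0,0.024],[0,0,0.024],[0,0,0.01],[0,0,-0.02],[0,0,-0.06],[0,0,-0.1],[0,0,-0.14],[0,-0.05,-0.14],[0,-0.1,-0.14],[0,-0.13,-0.14],[0,-0.14,-0.14],[0,-0.14,-0.14]],"twist":[[0,0,0],[0,0,0],[0,0,0],[0,0,0],[0,0,0],[0,0,0],[0,0,0],[0,0,0],[0,0,0],[0,0,0],[0,0,0],[0,0,0],[0,0,0],[0,0,0],[0,0,0],[0,0,0],[0,0,0],[0,0,0]],"gripper":[1,1,1,1,0,0,0,0,0,0,0,0,0,0,0,0,0,0]}'
python3 - <<'E'
from h import *
st()
look(['tested','tray'],None,'side')
look(['module_a','module_a_front','module_a_back'],'w4.png')
E
```

```text
time: 18.2
position: [0.4747, 0.3517, 0.2053]
ee_rot: [[0.109, 0.994, 0.001], [0.994, -0.109, 0.0], [0.001, 0.001, -1.0]]
force: [0.2, 0.2, 0.3]
grip_width: 0.0929
grasp_force: 0.0
t 18.2 pos [0.475 0.352 0.205] yaw(x) 1.461 tilt [0.001 0.   ] j [-0.4   0.51 -0.49  1.92  0.33  0.78 -1.18] F [0.2 0.2 0.3] w 0.09288382143670901 0.0
tested [ 0.506 -0.093  0.012] 0.74 [298. 218.]
tested [0.611 0.33  0.002] 0.63 [255. 333.]
tray [ 0.617  0.341 -0.001] 0.91 [252. 338.]
module_a [0.652 0.18  0.   ] 0.89 [440. 306.]
module_a [ 0.436  0.324 -0.003] 0.56 [249. 213.]
module_a_front [0.414 0.342 0.015] 0.7 [225. 205.]
module_a_front [0.656 0.203 0.02 ] 0.55 [452. 298.]
module_a_back [0.458 0.309 0.017] 0.73 [270. 230.]
```

View pics/w4.png

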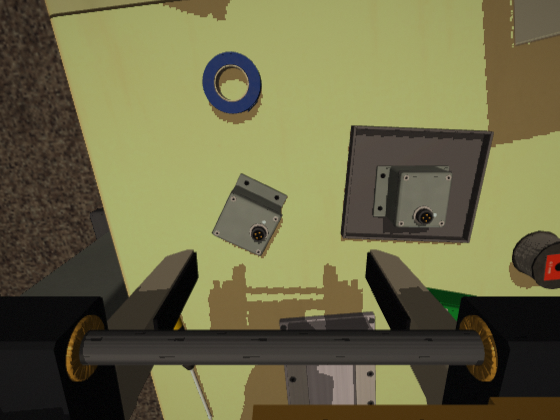

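```bash
cat >> h.py <<'E'
def top4(p,c,z=.04):
    # c: 4 top corners pixels order: front-left.. A->B and D->C along module -y ; returns centre, yaw of +y dir
    w=np.array([pix2w(p,u,v,z) for u,v in c]);d=-((w[1]-w[0])+(w[2]-w[3]))/2
    e=((w[3]-w[0])+(w[2]-w[1]))/2
    print('ctr',w.mean(0),'yaw+y',np.arctan2(d[1],d[0]),'len',np.linalg.norm(d),'wid',np.linalg.norm(e),'perp yaw',np.arctan2(e[1],e[0]))
    return w.mean(0)
def plan(x,y,z,yaw):
    s=state();R=np.array(s['ee_rot']);y0=np.arctan2(R[1,0],R[0,0]);dt=(y0-yaw+np.pi)%(2*np.pi)-np.pi
    print('shift',R.T@(np.array([x,y,z])-s['position']),'twistz',dt)
E
python3 - <<'E'
from h import *
p=cam('wrist')
c=p['color'][165:265,200:300];cv2.imwrite('pics/w4c.png',cv2.resize(c,(600,600),interpolation=cv2.INTER_CUBIC))
top4(p,[(232,196),(282,221),(262,254),(213,232)])
E
```

```text
ctr [0.437 0.324 0.04 ] yaw+y 2.5572234036337003 len 0.05498837296772695 wid 0.04226191949644267 perp yaw -2.1946033336195443
```

View pics/w4c.png

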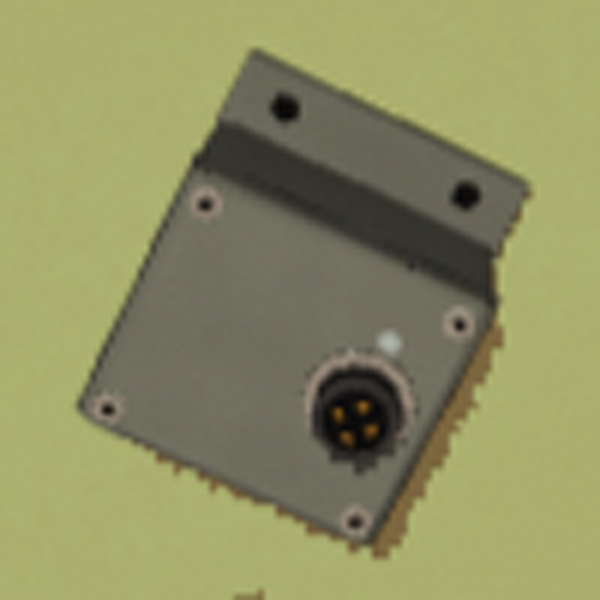

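The enlarged crop shows the grey module. Its lid corners are at about (195,162), (495,302), (380,542) and (80,408), and the receptacle at (360,410) is towards the (495,302)–(380,542) end.

```bash
python3 - <<'E'
from h import *
p=cam('wrist')
w=top4(p,[(232.5,192),(282.5,215.3),(263.3,255.3),(213.3,233)])
plan(w[0],w[1],.08,2.575)
E
```

```text
ctr [0.438 0.325 0.04 ] yaw+y 2.574073488039646 len 0.055039083819828916 wid 0.047755903667670484 perp yaw -2.1261482229452358
shift [-0.03  -0.033  0.124] twistz -1.1146822936639964
```

```bash
python3 -m inch '{"xyz":[[-0.03,-0.033,0.04],[-0.03,-0.033,0.06],[-0.03,-0.033,0.06],[-0.03,-0.033,0.06],[-0.03,-0.033,0.06],[-0.03,-0.033,0.06],[-0.03,-0.033,0.06],[-0.03,-0.033,0.09],[-0.03,-0.033,0.13],[-0.03,-0.033,0.16],[-0.03,-0.033,0.17],[-0.03,-0.033,0.17],[-0.03,-0.033,0.17],[-0.03,-0.033,0.17],[-0.03,-0.033,0.17],[-0.03,-0.033,0.17],[-0.03,-0.033,0.17],[-0.03,-0.033,0.17]],"twist":[[0,0,-0.15],[0,0,-0.3],[0,0,-0.48],[0,0,-0.66],[0,0,-0.84],[0,0,-1.02],[0,0,-1.115],[0,0,-1.115],[0,0,-1.115],[0,0,-1.115],[0,0,-1.115],[0,0,-1.115],[0,0,-1.115],[0,0,-1.115],[0,0,-1.115],[0,0,-1.115],[0,0,-1.115],[0,0,-1.115]],"gripper":[0,0,0,0,0,0,0,0,0,0,0,1,1,1,1,1,1,1]}' 35
python3 - <<'E'
from h import *
st()
E
```

```text
time: 20.9
position: [0.4383, 0.3251, 0.035]
ee_rot: [[-0.844, 0.536, 0.001], [0.536, 0.844, -0.0], [-0.001, -0.0, -1.0]]
force: [-1.1, -1.6, 5.4]
grip_width: 0.05
grasp_force: 35.0
t 20.9 pos [0.438 0.325 0.035] yaw(x) 2.576 tilt [ 0.001 -0.   ] j [-0.36  0.75 -0.56  2.13  0.86  0.5  -0.59] F [-1.1 -1.6  5.4] w 0.04996146440409573 34.99880254268646
```

```bash
python3 -m inch '{"xyz":[[0,0,-0.02],[0,0,-0.06],[0,0,-0.1],[-0.02,-0.022,-0.1],[-0.05,-0.056,-0.1],[-0.08,-0.09,-0.1],[-0.11,-0.124,-0.1],[-0.14,-0.157,-0.1],[-0.17,-0.191,-0.1],[-0.2,-0.225,-0.1],[-0.23,-0.258,-0.1],[-0.255,-0.287,-0.1],[-0.272,-0.306,-0.1],[-0.28,-0.315,-0.1],[-0.28,-0.315,-0.1],[-0.28,-0.315,-0.08],[-0.28,-0.315,-0.05],[-0.28,-0.315,-0.03],[-0.28,-0.315,-0.03]],"twist":[[0,0,0],[0,0,0],[0,0,0],[0,0,0.1],[0,0,0.2],[0,0,0.3],[0,0,0.4],[0,0,0.5],[0,0,0.6],[0,0,0.7],[0,0,0.8],[0,0,0.9],[0,0,1.0],[0,0,1.025],[0,0,1.025],[0,0,1.025],[0,0,1.025],[0,0,1.025],[0,0,1.025]],"gripper":[1,1,1,1,1,1,1,1,1,1,1,1,1,1,1,1,1,1,1]}'
python3 - <<'E'
from h import *
st()
look(['module_a','mouth'],'w5.png')
look(['module_a','bay','clamp_grip','clamp_face'],None,'side')
look(['module_a'],None,'top')
E
```

```text
time: 23.28
position: [0.505, -0.0887, 0.0636]
ee_rot: [[0.016, 1.0, -0.002], [1.0, -0.016, 0.001], [0.001, -0.002, -1.0]]
force: [0.5, -0.8, -1.3]
grip_width: 0.0495
grasp_force: 35.0
t 23.275 pos [ 0.505 -0.089  0.064] yaw(x) 1.555 tilt [-0.002  0.001] j [ 0.32  0.65 -0.37  2.2   0.6   0.4  -0.56] F [ 0.5 -0.8 -1.3] w 0.04947093951450354 34.99595046043396
module_a [ 0.505 -0.087  0.029] 0.61 [282. 249.]
mouth [ 0.505 -0.051  0.012] 0.6 [281. 183.]
module_a [0.648 0.176 0.003] 0.76 [244. 285.]
module_a [ 0.506 -0.087  0.032] 0.64 [298. 215.]
module_a [ 0.504 -0.06   0.047] 0.59 [298. 216.]
module_a [ 0.536 -0.457 -0.001] 0.54 [289. 157.]
module_a [ 0.451 -0.297 -0.001] 0.49 [313. 183.]
bay [ 0.508 -0.094  0.009] 0.87 [297. 219.]
clamp_grip [ 0.431 -0.319  0.016] 0.43 [319. 175.]
clamp_grip [ 0.504 -0.153  0.052] 0.42 [298. 196.]
clamp_face [ 0.505 -0.136  0.023] 0.47 [298. 207.]
module_a [ 0.651  0.178 -0.002] 0.62 [198. 177.]
```

View pics/w5.png

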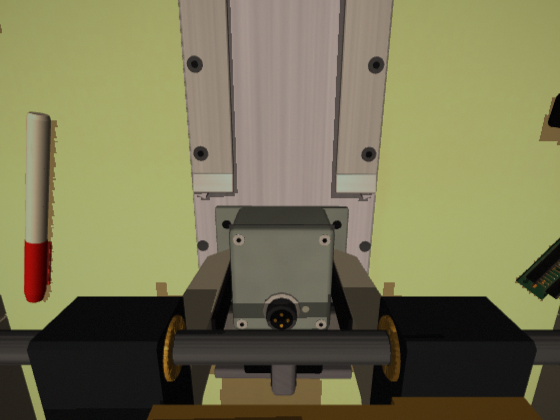

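```bash
python3 -m inch '{"xyz":[[0,0.0015,0.008],[0,0.0015,0.015],[0,0.0015,0.0185],[0,0.0015,0.0185],[0.01,0.0015,0.0185],[0.02,0.0015,0.0185],[0.03,0.0017,0.0185],[0.04,0.0017,0.0185],[0.05,0.0017,0.0185],[0.06,0.0018,0.0185]],"twist":[[0,0,0.004],[0,0,0.004],[0,0,0.004],[0,0,0.004],[0,0,0.004],[0,0,0.004],[0,0,0.004],[0,0,0.004],[0,0,0.004],[0,0,0.004]],"gripper":[1,1,1,1,1,1,1,1,1,1]}'
```

```text
time: 25.02
position: [0.5086, -0.03, 0.0461]
ee_rot: [[0.024, 1.0, -0.0], [1.0, -0.024, -0.0], [-0.0, -0.0, -1.0]]
force: [0.8, -0.0, -2.3]
grip_width: 0.0499
grasp_force: 35.0
```

```bash
python3 -m inch '{"xyz":[[0.015,0,0],[0.035,0,0],[0.055,-0.0005,0],[0.075,-0.0005,0],[0.095,-0.001,0],[0.115,-0.001,0],[0.135,-0.001,0],[0.15,-0.001,0],[0.16,-0.001,0],[0.165,-0.001,0],[0.168,-0.001,0]],"twist":[[0,0,0],[0,0,0],[0,0,0],[0,0,0],[0,0,0],[0,0,0],[0,0,0],[0,0,0],[0,0,0],[0,0,0],[0,0,0]],"gripper":[1,1,1,1,1,1,1,1,1,1,1]}'
```

```text
time: 26.4
position: [0.5116, 0.137, 0.0461]
ee_rot: [[0.024, 1.0, -0.0], [1.0, -0.024, -0.0], [-0.0, -0.0, -1.0]]
force: [-0.3, -0.2, -1.7]
grip_width: 0.0499
grasp_force: 35.0
```

```bash
python3 -m inch '{"xyz":[[0.002,0,0],[0.004,0,0],[0.006,0,0],[0.006,0,0]],"twist":[[0,0,0],[0,0,0],[0,0,0],[0,0,0]],"gripper":[1,1,1,1]}'
```

```text
time: 26.9
position: [0.5117, 0.1399, 0.0461]
ee_rot: [[0.026, 1.0, -0.001], [1.0, -0.027, -0.005], [-0.005, -0.001, -1.0]]
force: [0.9, -9.3, 2.4]
grip_width: 0.0495
grasp_force: 35.0
```

```bash
python3 -m inch '{"xyz":[[-0.003,0,0],[-0.003,0,0],[-0.003,0,0],[-0.003,0,0],[-0.003,0,-0.03],[-0.003,0,-0.08],[-0.003,0,-0.13],[-0.05,-0.002,-0.16],[-0.1,-0.005,-0.16],[-0.16,-0.008,-0.16],[-0.22,-0.011,-0.16],[-0.28,-0.014,-0.16],[-0.34,-0.017,-0.16],[-0.4,-0.02,-0.16],[-0.46,-0.023,-0.16],[-0.52,-0.026,-0.16],[-0.561,-0.028,-0.16],[-0.561,-0.028,-0.16],[-0.561,-0.028,-0.16]],"twist":[[0,0,0],[0,0,0],[0,0,0],[0,0,0],[0,0,0],[0,0,0],[0,0,0],[0,0,0],[0,0,0],[0,0,0],[0,0,0],[0,0,0],[0,0,0],[0,0,0],[0,0,0],[0,0,0],[0,0,0],[0,0,0],[0,0,0]],"gripper":[0,0,0,0,0,0,0,0,0,0,0,0,0,0,0,0,0,0,0]}'
python3 - <<'E'
from h import *
st()
look(['module_a','module_a_front','module_a_back'],'w6.png')
look(['module_a'],None,'side')
E
```

```text
time: 29.28
position: [0.4704, -0.4159, 0.2059]
ee_rot: [[0.023, 1.0, -0.0], [1.0, -0.023, 0.001], [0.001, -0.0, -1.0]]
force: [-0.8, 0.5, -0.1]
grip_width: 0.0931
grasp_force: 0.0
t 29.275 pos [ 0.47  -0.416  0.206] yaw(x) 1.547 tilt [-0.     0.001] j [ 0.95  0.56 -0.48  1.84  0.34  0.83  0.28] F [-0.8  0.5 -0.1] w 0.09306684006014111 0.0
module_a [ 0.411 -0.278 -0.   ] 0.75 [217.  49.]
module_a [ 0.53  -0.456 -0.001] 0.65 [335. 219.]
module_a [ 0.534 -0.457 -0.001] 0.83 [289. 157.]
module_a [ 0.648  0.175 -0.002] 0.82 [245. 286.]
module_a [0.51  0.139 0.011] 0.81 [297. 274.]
module_a [ 0.416 -0.281 -0.002] 0.71 [324. 186.]
```

View pics/w6.png

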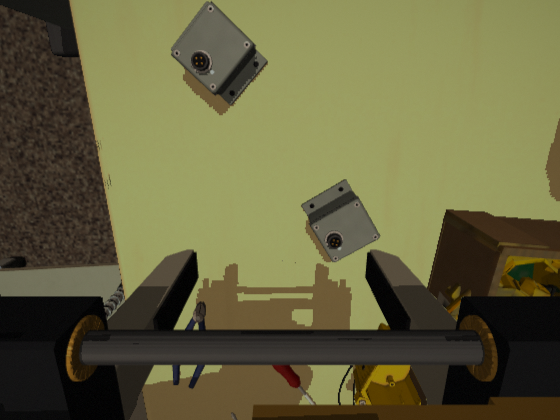

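The wrist view shows two grey modules, at (215,50) and (340,222). The first was knocked: it is now at about (0.413,-0.280) and turned. Next is an enlarged crop of both.

```bash
python3 - <<'E'
import cv2,numpy as np
g=cv2.imread('pics/w6.png');a=g[0:110,165:275];b=g[170:280,295:405]
cv2.imwrite('pics/w6c.png',cv2.resize(np.hstack([a,b]),(792,396),interpolation=cv2.INTER_CUBIC))
E
```

```text
(no output)
```

View pics/w6c.png

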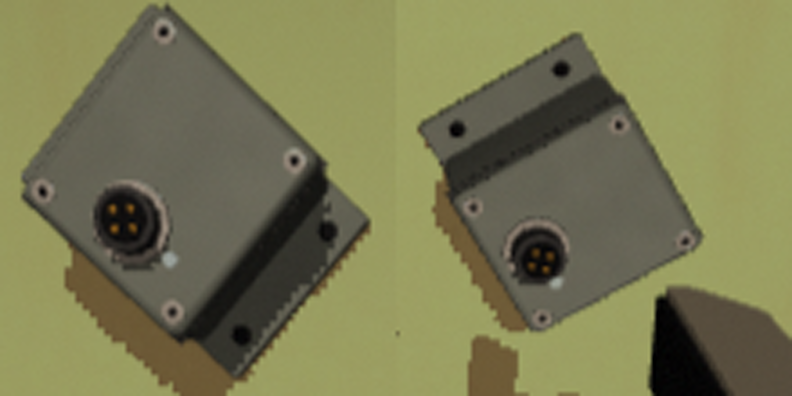

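```bash
python3 - <<'E'
from h import *
p=cam('wrist')
w=top4(p,[(295+(x-396)/3.6,170+y/3.6) for x,y in((623,100),(453,197),(535,330),(702,237))])
top4(p,[(165+x/3.6,y/3.6) for x,y in((325,165),(185,340),(24,183),(160,6))])
plan(w[0],w[1],.035,0.5)
st()
E
```

```text
ctr [ 0.535 -0.455  0.04 ] yaw+y 0.5349516441678966 len 0.054045472659226074 wid 0.047752627491647534 perp yaw -1.0414300130307146
ctr [ 0.415 -0.284  0.04 ] yaw+y 0.8031835365674965 len 0.05233044153383245 wid 0.05061352897702 perp yaw 2.368062326293018
shift [-0.037  0.065  0.171] twistz 1.0479476059646053
t 29.625 pos [ 0.471 -0.416  0.206] yaw(x) 1.548 tilt [ 0. -0.] j [ 0.95  0.55 -0.48  1.84  0.34  0.83  0.28] F [-0.5 -0.1  0. ] w 0.09346884127257236 0.0
```

```bash
python3 -m inch '{"xyz":[[-0.02,0.03,0.03],[-0.037,0.065,0.05],[-0.037,0.065,0.06],[-0.037,0.065,0.06],[-0.037,0.065,0.06],[-0.037,0.065,0.06],[-0.037,0.065,0.06],[-0.037,0.065,0.09],[-0.037,0.065,0.13],[-0.037,0.065,0.16],[-0.037,0.065,0.171],[-0.037,0.065,0.171],[-0.037,0.065,0.171],[-0.037,0.065,0.171],[-0.037,0.065,0.171],[-0.037,0.065,0.171],[-0.037,0.065,0.171],[-0.037,0.065,0.171]],"twist":[[0,0,0.15],[0,0,0.3],[0,0,0.48],[0,0,0.66],[0,0,0.84],[0,0,1.0],[0,0,1.017],[0,0,1.017],[0,0,1.017],[0,0,1.017],[0,0,1.017],[0,0,1.017],[0,0,1.017],[0,0,1.017],[0,0,1.017],[0,0,1.017],[0,0,1.017],[0,0,1.017]],"gripper":[0,0,0,0,0,0,0,0,0,0,0,1,1,1,1,1,1,1]}' 35
python3 - <<'E'
from h import *
st()
plan(.5065,-.091,.064,1.548)
E
```

```text
time: 31.88
position: [0.5346, -0.4556, 0.0356]
ee_rot: [[0.863, 0.505, 0.0], [0.505, -0.863, -0.0], [0.0, 0.0, -1.0]]
force: [-0.7, 0.6, 6.4]
grip_width: 0.0499
grasp_force: 35.0
t 31.875 pos [ 0.535 -0.456  0.036] yaw(x) 0.53 tilt [ 0. -0.] j [ 0.71  0.81 -0.13  1.77  0.18  0.57 -0.58] F [-0.7  0.6  6.4] w 0.04985884564798403 34.999483823776245
shift [ 0.16  -0.329 -0.029] twistz -1.0182153249289891
```

```bash
python3 -m inch '{"xyz":[[0,0,-0.02],[0,0,-0.06],[0,0,-0.1],[0.013,-0.026,-0.1],[0.03,-0.062,-0.1],[0.048,-0.099,-0.1],[0.066,-0.136,-0.1],[0.084,-0.173,-0.1],[0.102,-0.21,-0.1],[0.12,-0.247,-0.1],[0.138,-0.284,-0.1],[0.15,-0.309,-0.1],[0.157,-0.323,-0.1],[0.16,-0.329,-0.1],[0.16,-0.329,-0.1],[0.16,-0.329,-0.08],[0.16,-0.329,-0.05],[0.16,-0.329,-0.029],[0.16,-0.329,-0.029]],"twist":[[0,0,0],[0,0,0],[0,0,0],[0,0,-0.1],[0,0,-0.2],[0,0,-0.3],[0,0,-0.4],[0,0,-0.5],[0,0,-0.6],[0,0,-0.7],[0,0,-0.8],[0,0,-0.9],[0,0,-1.0],[0,0,-1.018],[0,0,-1.018],[0,0,-1.018],[0,0,-1.018],[0,0,-1.018],[0,0,-1.018]],"gripper":[1,1,1,1,1,1,1,1,1,1,1,1,1,1,1,1,1,1,1]}'
python3 - <<'E'
from h import *
st()
look(['module_a','mouth'],'w7.png')
look(['module_a','tested'],None,'side')
E
```

```text
time: 34.25
position: [0.5056, -0.0916, 0.063]
ee_rot: [[0.025, 1.0, -0.003], [1.0, -0.025, -0.0], [-0.001, -0.003, -1.0]]
force: [-0.8, 0.0, -1.9]
grip_width: 0.0498
grasp_force: 35.0
t 34.25 pos [ 0.506 -0.092  0.063] yaw(x) 1.546 tilt [-0.003 -0.   ] j [ 0.27  0.64 -0.29  2.2   0.5   0.37 -0.46] F [-0.8  0.  -1.9] w 0.049835763366812356 34.9979031085968
module_a [ 0.502 -0.093  0.025] 0.73 [277. 251.]
mouth [ 0.508 -0.052  0.01 ] 0.6 [285. 180.]
module_a [ 0.411 -0.286  0.001] 0.69 [326. 184.]
module_a [ 0.508 -0.094  0.029] 0.65 [297. 214.]
module_a [ 0.432 -0.262  0.016] 0.59 [320. 185.]
module_a [0.51 0.14 0.01] 0.58 [296. 274.]
module_a [0.649 0.175 0.   ] 0.55 [244. 286.]
tested [0.615 0.33  0.001] 0.7 [253. 334.]
```

View pics/w7.png

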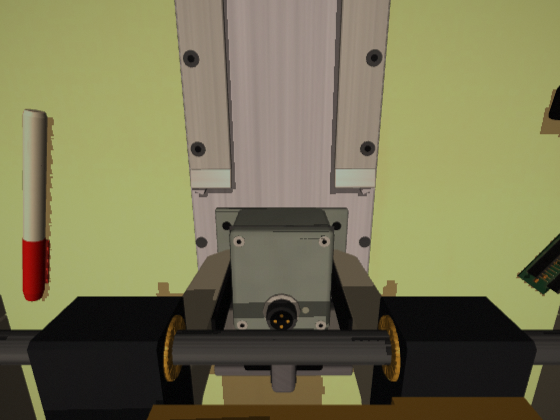

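The second module is held squarely: flanges at (216–348, 215), slot at (233–333, 190). Lower it and slide.

```bash
python3 -m inch '{"xyz":[[0,0.0007,0.008],[0,0.0007,0.014],[0,0.0007,0.0172],[0,0.0007,0.0172],[0.01,0.0007,0.0172],[0.02,0.0007,0.0172],[0.03,0.0007,0.0172],[0.04,0.0007,0.0172],[0.05,0.0007,0.0172],[0.065,0.0005,0.0172],[0.085,0.0005,0.0172],[0.105,0.0003,0.0172],[0.125,0.0002,0.0172],[0.145,0,0.0172],[0.157,0,0.0172],[0.164,0,0.0172],[0.167,0,0.0172]],"twist":[[0,0,0],[0,0,0],[0,0,0],[0,0,0],[0,0,0],[0,0,0],[0,0,0],[0,0,0],[0,0,0],[0,0,0],[0,0,0],[0,0,0],[0,0,0],[0,0,0],[0,0,0],[0,0,0],[0,0,0]],"gripper":[1,1,1,1,1,1,1,1,1,1,1,1,1,1,1,1,1]}'
```

```text
time: 36.67
position: [0.51, 0.0763, 0.0469]
ee_rot: [[0.023, 1.0, -0.0], [1.0, -0.023, -0.0], [-0.0, -0.0, -1.0]]
force: [-1.1, -1.0, -1.3]
grip_width: 0.0498
grasp_force: 35.0
```

```bash
python3 -m inch '{"xyz":[[0.003,0,0],[0.006,0,0],[0.009,0,0],[0.009,0,0]],"twist":[[0,0,0],[0,0,0],[0,0,0],[0,0,0]],"gripper":[1,1,1,1]}'
```

```text
time: 37.17
position: [0.5102, 0.0848, 0.0469]
ee_rot: [[0.023, 1.0, -0.0], [1.0, -0.023, -0.001], [-0.001, -0.0, -1.0]]
force: [0.1, -2.7, -1.8]
grip_width: 0.0498
grasp_force: 35.0
```

```bash
python3 -m inch '{"xyz":[[0.002,0,0],[0.004,0,0],[0.004,0,0]],"twist":[[0,0,0],[0,0,0],[0,0,0]],"gripper":[1,1,1]}'
```

```text
time: 37.55
position: [0.51, 0.085, 0.0469]
ee_rot: [[0.026, 1.0, -0.002], [1.0, -0.026, -0.005], [-0.005, -0.002, -1.0]]
force: [2.2, -13.4, 1.8]
grip_width: 0.0496
grasp_force: 35.0
```

```bash
python3 -m inch '{"xyz":[[-0.003,0,0],[-0.003,0,0],[-0.003,0,0],[-0.003,0,0],[-0.003,0,-0.03],[-0.003,0,-0.08],[-0.003,0,-0.12],[-0.05,-0.008,-0.13],[-0.1,-0.015,-0.13],[-0.16,-0.022,-0.13],[-0.22,-0.03,-0.13],[-0.28,-0.038,-0.13],[-0.34,-0.046,-0.13],[-0.4,-0.052,-0.13],[-0.46,-0.059,-0.13],[-0.46,-0.059,-0.13],[-0.46,-0.059,-0.13]],"twist":[[0,0,0],[0,0,0],[0,0,0],[0,0,0],[0,0,0],[0,0,0],[0,0,0],[0,0,0],[0,0,0],[0,0,0],[0,0,0],[0,0,0],[0,0,0],[0,0,0],[0,0,0],[0,0,0],[0,0,0]],"gripper":[0,0,0,0,0,0,0,0,0,0,0,0,0,0,0,0,0]}'
python3 - <<'E'
from h import *
st()
p=look(['module_a','module_a_front','module_a_back'],'w8.png')
c=w2pix(p,[.415,-.283,.04]).round().astype(int);o=np.maximum(c-70,0);print(c,o)
cv2.imwrite('pics/w8c.png',cv2.resize(p['color'][o[1]:o[1]+140,o[0]:o[0]+140],(560,560),interpolation=cv2.INTER_CUBIC))
E
```

```text
time: 39.67
position: [0.4407, -0.3687, 0.1767]
ee_rot: [[0.023, 1.0, -0.0], [1.0, -0.023, 0.001], [0.001, -0.0, -1.0]]
force: [0.7, 0.5, -0.3]
grip_width: 0.0929
grasp_force: 0.0
t 39.675 pos [ 0.441 -0.369  0.177] yaw(x) 1.548 tilt [-0.     0.001] j [ 0.88  0.52 -0.41  1.99  0.31  0.69  0.26] F [ 0.7  0.5 -0.3] w 0.0928637496635578 0.0
module_a [ 0.413 -0.281  0.002] 0.77 [249. 103.]
[248 104] [178  34]
```

View pics/w8c.png

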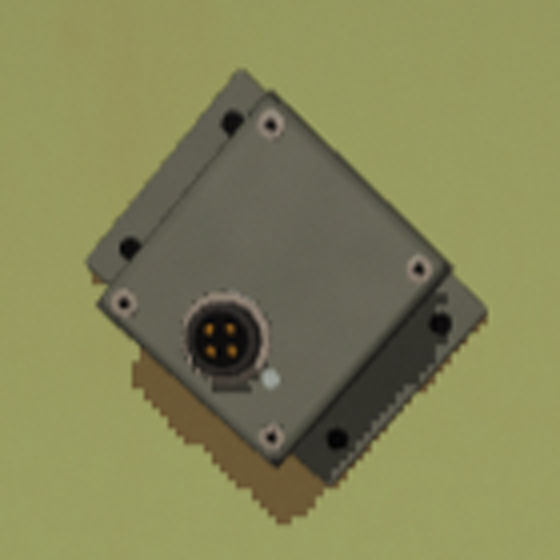

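The crop shows lid corners at (450,268), (278,463), (100,305) and (272,93), with the receptacle at (225,338) towards the lower left.

```bash
python3 - <<'E'
from h import *
p=cam('wrist')
w=top4(p,[(178+x/4,34+y/4) for x,y in((450,268),(278,463),(100,305),(272,93))])
plan(w[0],w[1],.035,0.8)
E
```

```text
ctr [ 0.415 -0.283  0.04 ] yaw+y 0.8074066825195831 len 0.05412925526149799 wid 0.04827416558914519 perp yaw 2.3794981227369356
shift [ 0.084 -0.029  0.142] twistz 0.7500783823147366
```

```bash
python3 -m inch '{"xyz":[[0.03,-0.01,0],[0.07,-0.022,0.02],[0.084,-0.029,0.03],[0.084,-0.029,0.03],[0.084,-0.029,0.03],[0.084,-0.029,0.03],[0.084,-0.029,0.06],[0.084,-0.029,0.1],[0.084,-0.029,0.13],[0.084,-0.029,0.142],[0.084,-0.029,0.142],[0.084,-0.029,0.142],[0.084,-0.029,0.142],[0.084,-0.029,0.142],[0.084,-0.029,0.142],[0.084,-0.029,0.142],[0.084,-0.029,0.142]],"twist":[[0,0,0.15],[0,0,0.3],[0,0,0.48],[0,0,0.66],[0,0,0.742],[0,0,0.742],[0,0,0.742],[0,0,0.742],[0,0,0.742],[0,0,0.742],[0,0,0.742],[0,0,0.742],[0,0,0.742],[0,0,0.742],[0,0,0.742],[0,0,0.742],[0,0,0.742]],"gripper":[0,0,0,0,0,0,0,0,0,0,1,1,1,1,1,1,1]}' 35
python3 - <<'E'
from h import *
st()
plan(.5065,-.091,.064,1.55)
E
```

```text
time: 42.05
position: [0.4138, -0.2848, 0.0353]
ee_rot: [[0.693, 0.721, 0.0], [0.721, -0.693, -0.0], [-0.0, 0.0, -1.0]]
force: [-2.1, 0.5, 6.2]
grip_width: 0.0495
grasp_force: 35.0
t 42.05 pos [ 0.414 -0.285  0.035] yaw(x) 0.806 tilt [ 0. -0.] j [ 0.55  0.67 -0.09  2.25  0.24  0.23 -0.52] F [-2.1  0.5  6.2] w 0.04953643214458113 35.001593828201294
shift [ 0.204 -0.067 -0.029] twistz -0.7442769877286506
```

```bash
python3 -m inch '{"xyz":[[0,0,-0.02],[0,0,-0.06],[0,0,-0.1],[0.02,-0.007,-0.1],[0.045,-0.015,-0.1],[0.07,-0.023,-0.1],[0.1,-0.033,-0.1],[0.13,-0.043,-0.1],[0.16,-0.053,-0.1],[0.185,-0.061,-0.1],[0.2,-0.066,-0.1],[0.204,-0.067,-0.1],[0.204,-0.067,-0.1],[0.204,-0.067,-0.08],[0.204,-0.067,-0.05],[0.204,-0.067,-0.029],[0.204,-0.067,-0.029]],"twist":[[0,0,0],[0,0,0],[0,0,0],[0,0,-0.1],[0,0,-0.2],[0,0,-0.3],[0,0,-0.4],[0,0,-0.5],[0,0,-0.6],[0,0,-0.7],[0,0,-0.744],[0,0,-0.744],[0,0,-0.744],[0,0,-0.744],[0,0,-0.744],[0,0,-0.744],[0,0,-0.744]],"gripper":[1,1,1,1,1,1,1,1,1,1,1,1,1,1,1,1,1]}'
python3 - <<'E'
from h import *
st()
look(['module_a','mouth'],'w9.png')
look(['module_a','tested'],None,'side')
E
```

```text
time: 44.18
position: [0.5055, -0.092, 0.0629]
ee_rot: [[0.023, 1.0, -0.003], [1.0, -0.023, -0.0], [-0.001, -0.003, -1.0]]
force: [0.1, 0.2, -2.7]
grip_width: 0.0499
grasp_force: 35.0
t 44.175 pos [ 0.506 -0.092  0.063] yaw(x) 1.548 tilt [-0.003 -0.   ] j [ 0.25  0.64 -0.26  2.2   0.45  0.36 -0.4 ] F [ 0.1  0.2 -2.7] w 0.04986087185961804 34.999675154685974
module_a [ 0.508 -0.065  0.044] 0.72 [284. 216.]
module_a [ 0.503 -0.088  0.025] 0.62 [278. 242.]
mouth [ 0.507 -0.051  0.008] 0.83 [282. 178.]
module_a [0.511 0.14  0.009] 0.87 [296. 274.]
module_a [ 0.647  0.174 -0.002] 0.87 [245. 287.]
module_a [ 0.508 -0.087  0.029] 0.7 [297. 215.]
module_a [0.512 0.082 0.012] 0.51 [296. 258.]
module_a [0.507 0.167 0.027] 0.45 [298. 277.]
module_a [ 0.508 -0.155  0.052] 0.43 [297. 196.]
tested [0.612 0.329 0.002] 0.95 [255. 333.]
```

View pics/w9.png

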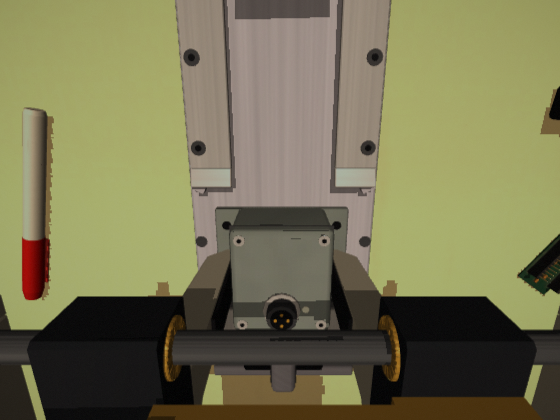

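The third module is held squarely (flanges at 216–348, slot at 233–334), so I insert it the same way.

```bash
python3 -m inch '{"xyz":[[0,0.0007,0.008],[0,0.0007,0.014],[0,0.0007,0.0172],[0,0.0007,0.0172],[0.01,0.0007,0.0172],[0.02,0.0007,0.0172],[0.03,0.0007,0.0172],[0.04,0.0007,0.0172],[0.05,0.0007,0.0172],[0.065,0.0005,0.0172],[0.085,0.0005,0.0172],[0.1,0.0003,0.0172],[0.11,0.0003,0.0172],[0.113,0.0003,0.0172],[0.116,0.0003,0.0172],[0.119,0.0003,0.0172],[0.119,0.0003,0.0172]],"twist":[[0,0,0],[0,0,0],[0,0,0],[0,0,0],[0,0,0],[0,0,0],[0,0,0],[0,0,0],[0,0,0],[0,0,0],[0,0,0],[0,0,0],[0,0,0],[0,0,0],[0,0,0],[0,0,0],[0,0,0]],"gripper":[1,1,1,1,1,1,1,1,1,1,1,1,1,1,1,1,1]}'
```

```text
time: 46.6
position: [0.5095, 0.0278, 0.0467]
ee_rot: [[0.021, 1.0, -0.0], [1.0, -0.021, -0.0], [-0.0, -0.0, -1.0]]
force: [-0.0, 0.0, -2.7]
grip_width: 0.0498
grasp_force: 35.0
```

```bash
python3 -m inch '{"xyz":[[0.002,0,0],[0.004,0,0],[0.006,0,0],[0.006,0,0]],"twist":[[0,0,0],[0,0,0],[0,0,0],[0,0,0]],"gripper":[1,1,1,1]}'
```

```text
time: 47.1
position: [0.5093, 0.0287, 0.0468]
ee_rot: [[0.026, 1.0, -0.002], [1.0, -0.026, -0.006], [-0.006, -0.002, -1.0]]
force: [2.7, -16.6, -0.2]
grip_width: 0.0498
grasp_force: 35.0
```

```bash
python3 -m inch '{"xyz":[[-0.004,0,0],[-0.004,0,0],[-0.004,0,0],[-0.004,0,0],[-0.004,0,-0.04],[-0.004,0,-0.08],[-0.05,0,-0.08],[-0.1,0,-0.08],[-0.15,0,-0.08],[-0.186,0,-0.08],[-0.186,0,-0.08],[-0.186,0,-0.04],[-0.186,0,-0.005],[-0.186,0,0.008],[-0.186,0,0.008],[-0.186,0,0.008]],"twist":[[0,0,0],[0,0,0],[0,0,0],[0,0,0],[0,0,0],[0,0,0],[0,0,0],[0,0,0],[0,0,0],[0,0,0],[0,0,0],[0,0,0],[0,0,0],[0,0,0],[0,0,0],[0,0,0]],"gripper":[0,0,0,0,0,0,0,0,0,0,0,0,0,0,0,0]}'
python3 -m inch '{"xyz":[[0,0,0],[0,0,0],[0,0,0],[0,0,0],[0,0,0],[0,0,0],[0,0,0],[0,0,0],[0,0,0],[0,0,0]],"twist":[[0,0,0],[0,0,0],[0,0,0],[0,0,0],[0,0,0],[0,0,0],[0,0,0],[0,0,0],[0,0,0],[0,0,0]],"gripper":[1,1,1,1,1,1,1,1,1,1]}' 25
```

```text
time: 49.1
position: [0.5062, -0.1512, 0.0393]
ee_rot: [[0.02, 1.0, 0.001], [1.0, -0.02, 0.0], [0.0, 0.001, -1.0]]
force: [0.4, -0.0, 0.2]
grip_width: 0.0929
grasp_force: 0.0
time: 50.35
position: [0.5051, -0.1522, 0.0388]
ee_rot: [[0.021, 1.0, -0.001], [1.0, -0.021, -0.0], [-0.0, -0.001, -1.0]]
force: [-1.9, 1.5, 5.5]
grip_width: 0.0517
grasp_force: 27.7
```

```bash
python3 - <<'E'
from h import *
st()
look(['module_a','tested','clamp_face'],None,'side')
E
```

```text
t 50.35 pos [ 0.505 -0.152  0.039] yaw(x) 1.55 tilt [-0.001 -0.   ] j [ 0.34  0.68 -0.22  2.18  0.46  0.32 -0.3 ] F [-1.9  1.5  5.5] w 0.05170287670821222 27.717271987348795
module_a [0.509 0.141 0.01 ] 0.7 [297. 274.]
module_a [0.51  0.083 0.006] 0.69 [296. 260.]
module_a [0.509 0.058 0.026] 0.66 [297. 249.]
module_a [ 0.651  0.174 -0.002] 0.58 [243. 287.]
module_a [0.511 0.029 0.01 ] 0.53 [296. 246.]
tested [0.612 0.332 0.003] 0.64 [254. 334.]
clamp_face [ 0.506 -0.137  0.022] 0.75 [297. 207.]
clamp_face [0.515 0.113 0.026] 0.51 [295. 263.]
```

Commanded height was lower than measured, so the fingers closed on the carriage (51.7 mm wide). I open, raise 16 mm and regrip the tab.

```bash
python3 -m inch '{"xyz":[[0,0,0],[0,0,0],[0,0,0],[0,0,0],[0,0,-0.008],[0,0,-0.0158],[0,0,-0.0158],[0,0,-0.0158],[0,0,-0.0158],[0,0,-0.0158],[0,0,-0.0158],[0,0,-0.0158],[0,0,-0.0158],[0,0,-0.0158],[0,0,-0.0158],[0,0,-0.0158],[0,0,-0.0158]],"twist":[[0,0,0],[0,0,0],[0,0,0],[0,0,0],[0,0,0],[0,0,0],[0,0,0],[0,0,0],[0,0,0],[0,0,0],[0,0,0],[0,0,0],[0,0,0],[0,0,0],[0,0,0],[0,0,0],[0,0,0]],"gripper":[0,0,0,0,0,0,1,1,1,1,1,1,1,1,1,1,1]}' 25
```

```text
time: 52.68
position: [0.5051, -0.1521, 0.0545]
ee_rot: [[0.021, 1.0, -0.001], [1.0, -0.021, -0.0], [-0.0, -0.001, -1.0]]
force: [-3.6, 0.7, 3.9]
grip_width: 0.0134
grasp_force: 25.0
```

```bash
python3 -m inch '{"xyz":[[0.01,0,0],[0.03,0,0],[0.05,0,0],[0.07,0,0],[0.09,0,0],[0.11,0,0],[0.12,0,0],[0.125,0,0],[0.128,0,0],[0.13,0,0],[0.13,0,0]],"twist":[[0,0,0],[0,0,0],[0,0,0],[0,0,0],[0,0,0],[0,0,0],[0,0,0],[0,0,0],[0,0,0],[0,0,0],[0,0,0]],"gripper":[1,1,1,1,1,1,1,1,1,1,1]}'
python3 -m inch '{"xyz":[[0.002,0,0],[0.004,0,0],[0.006,0,0],[0.006,0,0]],"twist":[[0,0,0],[0,0,0],[0,0,0],[0,0,0]],"gripper":[1,1,1,1]}'
```

```text
time: 54.05
position: [0.5078, -0.0224, 0.0545]
ee_rot: [[0.021, 1.0, -0.001], [1.0, -0.021, -0.0], [-0.0, -0.001, -1.0]]
force: [-5.6, -0.9, 4.8]
grip_width: 0.0141
grasp_force: 25.0
time: 54.55
position: [0.5079, -0.0165, 0.0545]
ee_rot: [[0.021, 1.0, -0.001], [1.0, -0.021, -0.0], [-0.0, -0.001, -1.0]]
force: [-6.2, -0.6, 4.9]
grip_width: 0.0136
grasp_force: 25.0
```

```bash
python3 -m inch '{"xyz":[[0.002,0,0],[0.004,0,0],[0.006,0,0],[0.007,0,0],[0.007,0,0]],"twist":[[0,0,0],[0,0,0],[0,0,0],[0,0,0],[0,0,0]],"gripper":[1,1,1,1,1]}'
python3 - <<'E'
from h import *
st()
look(['module_a','tested','clamp_face','clamp_grip'],None,'side')
E
```

```text
time: 55.18
position: [0.508, -0.0156, 0.0545]
ee_rot: [[0.027, 1.0, -0.003], [1.0, -0.027, -0.007], [-0.007, -0.002, -1.0]]
force: [-2.4, -22.5, 3.5]
grip_width: 0.0135
grasp_force: 25.0
t 55.175 pos [ 0.508 -0.016  0.054] yaw(x) 1.543 tilt [-0.003 -0.007] j [ 0.05  0.64 -0.19  2.22  0.4   0.31 -0.51] F [ -2.4 -22.5   3.5] w 0.01354544277780817 25.017916560173035
module_a [ 0.647  0.177 -0.003] 0.95 [245. 287.]
module_a [0.509 0.08  0.009] 0.62 [297. 259.]
module_a [0.508 0.14  0.009] 0.58 [297. 275.]
module_a [0.508 0.029 0.01 ] 0.55 [297. 246.]
module_a [0.51  0.168 0.028] 0.5 [296. 277.]
tested [0.613 0.331 0.004] 0.91 [254. 333.]
clamp_grip [ 0.504 -0.021  0.05 ] 0.42 [298. 224.]
```

```bash
python3 -m inch '{"xyz":[[-0.006,0,0],[-0.006,0,0],[-0.006,0,0],[-0.006,0,0],[-0.006,0,0],[-0.006,0,-0.03],[-0.006,0,-0.08],[-0.006,0,-0.13],[-0.02,0,-0.15],[-0.02,0,-0.15],[-0.02,0,-0.15]],"twist":[[0,0,0],[0,0,0],[0,0,0],[0,0,0],[0,0,0],[0,0,0],[0,0,0],[0,0,0],[0,0,0],[0,0,0],[0,0,0]],"gripper":[1,0,0,0,0,0,0,0,0,0,0]}'
python3 - <<'E'
from h import *
st()
look(['module_a','clamp_face','clamp_grip'],'w10.png')
E
```

```text
time: 56.8
position: [0.5079, -0.0288, 0.2037]
ee_rot: [[0.021, 1.0, -0.001], [1.0, -0.021, 0.0], [0.0, -0.001, -1.0]]
force: [-0.1, -0.2, -0.3]
grip_width: 0.0933
grasp_force: 0.0
t 56.8 pos [ 0.508 -0.029  0.204] yaw(x) 1.55 tilt [-0.001  0.   ] j [ 0.23  0.41 -0.38  2.1   0.24  0.67 -0.33] F [-0.1 -0.2 -0.3] w 0.09326573986419794 0.0
module_a [0.504 0.084 0.012] 0.93 [275.  75.]
module_a [0.508 0.032 0.01 ] 0.8 [281. 130.]
module_a [0.509 0.142 0.007] 0.7 [279.   6.]
clamp_face [ 0.506 -0.     0.023] 0.85 [279. 164.]
clamp_grip [ 0.507 -0.017  0.05 ] 0.58 [281. 186.]
```

View pics/w10.png

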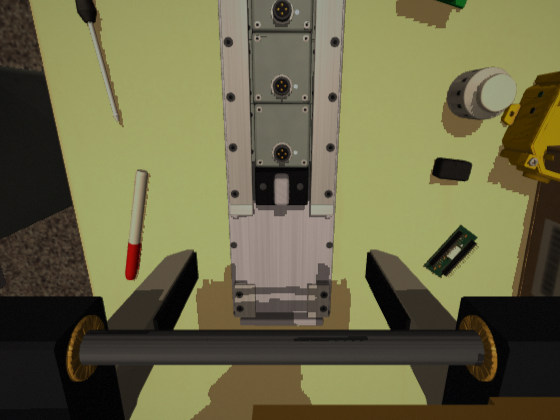

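The three modules stand end to end in the lane, with receptacles at (282,10), (282,85) and (282,153) towards the clamp. The clamp at (282,185) is snug against the last one, and the gripper is clear.

```bash
python3 -c "
from rig import ticket
print(ticket.hand_in())"
```

```text
the job is handed in; nothing more can be done
None
```

The job is handed in (no verdict came back): the tested module lies flat in the tray, all three new modules stand end to end against the stop with receptacles towards the clamp, and the clamp is snug and released, at about 57 s of the 210 s.

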